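Re-aim the electrode arm on its stand

ROBOT

A 6-joint arm with a two-finger parallel gripper is mounted at the origin on the work surface. World frame = base frame: x ahead of the robot, y to its left, z up, the work surface at z = 0. Lengths are in m, angles in rad, forces in N, time in s.
With the tool pointing down it reaches from about 0.225 to 0.875 m from the base axis. Payload 3.4 kg.
Tool frame: the origin (TCP) lies at the very end of the fingers, on their centre line; the grasp point (between the pads) lies 19 mm behind it; z points along the fingers, y is the line along which they close (so a half turn about z gives the same grasp; the last joint's range is limited). The gripper opens to 85 mm and grips with 20 to 120 N. Pads are 22 mm wide; open, the fingers measure 114 mm over their backs; the gripper's body (76 mm by 85 mm) begins 54 mm behind the grasp point. The pads swing forward as they close: fully open they stand 13 mm farther back than shut.
Start: joints at [-0.121, 0.276, 1.505, -0, 1.361, -0.121], TCP at [0.575, -0, 0.231] pointing down, gripper open.
Joint ranges: [-2.89, 2.89], [-0.75, 2.08], [0.22, 2.7], [-1.18, 4.32], [0.11, 2.71], [-2.7, 2.7]. Speed limits (rad/s): [2.57, 2.57, 3.14, 3.14, 3.14, 3.14].

INTERFACE

Orientations are given as a unit quaternion [w, x, y, z].
In Python, from rig import readout, vision, manip gives the robot as it stands.
- The arm moves only by the shell command python3 -m handwheel 'ROWS' [FORCE]. ROWS is JSON, a list of rows, each a list of 3 entries, a list of its own where there are three numbers: the shift along the tool's x, y, z in mm, then the turn, a rotation vector about the tool's x, y, z in units of 6 degrees (1.0 is 6 degrees), then the closure, from -1 (fully open) to 1 (shut), so that 0 is half open. A call has 1 to 20 rows; each row shifts and turns the commanded pose from where the row before left it, along the tool's axes as they then stand; what a row does not reach is not made up. A row lasts 1/8 s, in which the tool goes at most 62.5 mm and 10.7 degrees, less where a joint would pass 70% of its speed; a pose out of reach is approached as far as the arm can. A call is refused whole if a number of a shift passes 62.5 or a number of a turn 1, either way. A call with a gripper value outside its range is refused whole. The fingers move at their own pace and stop on an object; FORCE is the grip in N (left out, the last holds). Time passes only in rows, so rows that do not move let the fingers close. It gives the time, the measured TCP pose, the force, the opening and the grip force at its end, in the units of the state.
- readout.get_state(): the state, without advancing time (a new reading comes with each control period).
- vision.get_image(name): name is "scene" or "side" or "wrist"; returns the picture (384x512x3 uint8, blue, green, red); there is no depth.
- vision.camera_params(name): a dict with "intrinsics" (3x3 intrinsics, pixels), "dist" ([k1, k2, p1, p2, k3] as OpenCV has them; the pictures are not rectified), "rvec" (rotation vector, rad) and "tvec" (3), from world to camera coordinates, as OpenCV has them; the wrist camera has in their place "hand_eye" (4x4, takes a point from camera to tool coordinates, whose origin is the TCP and whose axes are the flange's). Camera axes: x right, y down, z forward; pixel columns grow to the right and rows downward; lengths in m; the calibration is good to about 2 mm. A picture is of the moment at which its call begins: read the wrist's pose just before it. camera_params takes no time and is no camera call.
- manip.sign_off(): hands the job in; it is judged then, once.
The state is a dict: "clock": time; "qpos": joint angles; "qd": joint speeds; "effort": joint torques, N m; "position": TCP position; "ee_rot": TCP orientation; "contact_force": force on the tool from outside, world axes, zero at the start; "moment": the same for the moment, N m; "width": finger opening in m; "gripper_force": force on a finger pad.
Only numpy, scipy, OpenCV 4.12 (cv2) and the standard library are available. Lean on these libraries where they do the work, as an engineer would, in place of code of your own. Each camera call takes 0.05 s, during which the arm holds its last target. There are 200 camera calls.

TASK

The swing arm of the electrode stand points the wrong way and its clamp knob has been overtightened. Loosen the knob until the washer under it no longer grips, swing the arm until the pointer on its tail stands at the one long mark of the dial, then turn the knob clockwise again by feel until it is only hand-tight, about 0.25 N m, and let go. Do not force the arm round while it is clamped, do not crank the knob tighter than it was, and leave the bottle, jar and beaker where they stand.

Things in the scene. Friction and masses are not known exactly. Their poses are not given: they have to be found in the camera images.
- stand: electrode stand fixed to the bench: white foot plate 200 x 130 x 18 mm with an upright steel post in its middle; the origin is on the bench, on the axis of the post, z up. Arm, dial, washer and knob are all stacked on this post axis. The top of the foot is at 18 mm
- knob_grip (a point): centre of the black wing-bar knob on the post axis, about 168 mm above the bench at the start. The bar is 50 mm long (this point's x axis), 14 mm thick (y), from 20 mm below this point to 12 mm above; under it a neck and a flange of 36 mm reach 18 mm further down. Take it from above across the 14 mm. Point and axes turn with the knob; it sinks 2.5 mm per rad until it bites, then hardly
- knob (a joint): turn of the knob in rad, growing clockwise seen from above (tightening), 0 to 3. Starts at 2.1 to 2.2. Where it begins to bite is hidden, 0.6 to 1.4, and must be felt. Below that it turns almost freely (0.01 N m); above, clamp force grows 80 N per rad and tightening torque 0.6 N m per rad. It stays when let go. Below 0.5 the arm is free on every stand. 0.25 N m is a clamp force of 30 to 45 N
- boom (a joint): swing of the arm about the post in rad, from -1.5 to 1.5, growing anticlockwise seen from above; 0 is along the x axis of stand. Unclamped it turns with a light friction of 0.12 N m and stays where it is left
- boom_grip (a point): middle of the grey arm bar, 125 mm from the post axis, 113 mm above the bench, half-way up the bar; x points outwards along the arm, z up. The bar is 14 mm wide, 20 mm high, level from the hub (48 mm diameter) to the white holder that begins 174 mm from the axis (34 mm wide) and carries a hanging electrode of 13 mm diameter, down to 43 mm above the bench. Pinch the bar here from above
- pointer_tip (a point): tip of the pointer, a small dark flat pointed tail, 10 mm wide, on the hub opposite the arm bar, 61 mm from the post axis; it moves with the arm
- mark_end (a point): inner end of the one long mark on the dial, 63 mm from the post axis. The dial is a fixed aluminium disc of 176 mm diameter under the arm, top 99 mm above the bench; the long mark is a raised dark bar 30 x 5 mm reaching over the rim, the others are short thin lines 8 mm long. With the pointer at the long mark, the arm bar points exactly away from it across the post
- pad: steel thrust washer of 44 mm diameter, 6 mm thick, on the post between the arm's hub and the knob; it does not turn; the knob presses it on the hub. Its force on the hub is the clamp force
- reagent_bottle: bystander: white bottle with black cap, 80 mm diameter, 170 mm high, standing on the bench; origin at the centre of its underside
- sample_jar: bystander: small white jar with a cap, 44 mm diameter, 75 mm high; origin at the centre of its underside
- beaker: bystander: empty glass beaker 80 mm diameter, 100 mm high; origin at the centre of its underside

How it is judged:
On the way, in this order (a step that is already met when the one before it is completed fails the run):
1. the knob is loosened, so that the washer no longer grips the hub, before the arm is swung (contact force between pad and boom_c0 below 3 N and distance of boom_grip from where it was at the start of the episode below 0.012 m), for 0.2 s.
2. the arm is swung to the long mark while unclamped (horizontal distance between pointer_tip and mark_end below 0.005 m and contact force between pad and boom_c0 below 5 N), for 0.2 s.
3. the knob is tightened again with the pointer at the mark (horizontal distance between pointer_tip and mark_end below 0.005 m and contact force between pad and boom_c0 above 25 N), for 0.2 s.
At the end, for the whole second after the job is handed in: The pointer tip stands within 5 mm of the inner end of the long mark, and the washer presses on the hub with 25 to 55 N (about 0.18 to 0.4 N m of tightening torque on the knob) (all of step 3 and contact force between pad and boom_c0 below 55 N); the robot touches nothing.
It fails at once if the knob is cranked much tighter than it was (contact force between pad and boom_c0 above 170 N).
It fails at once if a bystander is disturbed (distance of any of reagent_bottle, sample_jar, beaker from where it was at the start of the episode above 0.03 m or angle between any of reagent_bottle, sample_jar, beaker's own z axis and vertical above 0.5 rad).
It also fails if it takes over 72 s, if anything falls off the work surface, if the arm or the gripper's body presses on something with over 40 N, if the wrist force passes 120 N, or if a joint passes its speed limit or range.

## Working session

There is one attempt and no reset: what is moved stays moved. The work goes in short steps, Python scripts to look and compute and a shell command to move; the robot and the scene stay as the last step left them, time stands still between calls to the robot, and variables do not carry over. Pictures are saved under pics/ and viewed, at most 10 in all, crops included, and the job is handed in when it is done.

```bash
mkdir -p pics
python3 - <<'E'
from rig import readout, vision
import cv2,numpy as np
s=readout.get_state();print(s)
for n in ("scene","side","wrist"):
    cv2.imwrite(f"pics/{n}0.png",vision.get_image(n)); print(n,{k:np.round(v,4).tolist() for k,v in vision.camera_params(n).items()})
a=[cv2.imread(f"pics/{n}0.png") for n in ("scene","side")]
E
```

```text
{'clock': 0.0, 'qpos': array([-1.21007943e-01,  2.76597152e-01,  1.50617116e+00, -2.24652917e-05,
        1.36073093e+00, -1.20994771e-01]), 'qd': array([ 0.00034364, -0.00035473,  0.00033207, -0.00328352, -0.00182629,
       -0.00036549]), 'effort': array([ 6.20495921e-04, -4.16768074e+01, -2.45808578e+01, -1.52056768e-04,
        1.11346930e-02,  1.69860516e-05]), 'position': array([5.74439998e-01, 5.00736306e-05, 2.30423360e-01]), 'ee_rot': array([-7.43743284e-04,  7.07109453e-01,  7.07103466e-01, -5.96431615e-04]), 'contact_force': array([ 0.26287265, -0.75070672,  0.65324265]), 'moment': array([ 0.00832738, -0.02849472, -0.00019208]), 'gripper_force': 0.0, 'width': 0.08528998821937875}
scene {'intrinsics': [[497.8521, 0.0, 253.254], [0.0, 497.8521, 192.6217], [0.0, 0.0, 1.0]], 'dist': [-0.0156, 0.0, 0.0, 0.0, 0.0], 'rvec': [2.335, 0.7109, -0.2619], 'tvec': [-0.4682, -0.1645, 1.8798]}
side {'intrinsics': [[466.1414, 0.0, 257.1072], [0.0, 466.1414, 186.6224], [0.0, 0.0, 1.0]], 'dist': [-0.0367, 0.0, 0.0, 0.0, 0.0], 'rvec': [2.2786, -0.4697, 0.2002], 'tvec': [-0.5039, 0.2692, 1.1987]}
wrist {'intrinsics': [[297.7018, 0.0, 253.2916], [0.0, 297.7018, 190.5182], [0.0, 0.0, 1.0]], 'dist': [0.0201, 0.0, 0.0, 0.0, 0.0], 'hand_eye': [[-0.0002, -0.9492, -0.3146, 0.0808], [1.0, -0.0003, 0.0001, 0.0005], [-0.0002, -0.3146, 0.9492, -0.1419], [0.0, 0.0, 0.0, 1.0]]}
```

View pics/scene0.png

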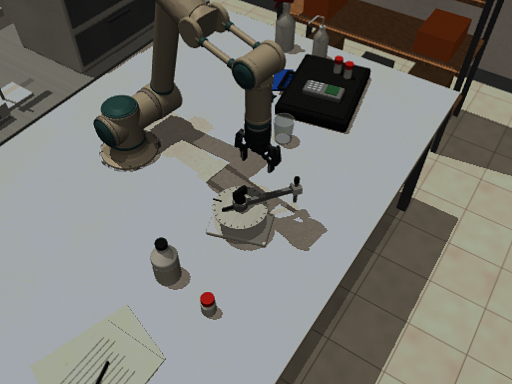

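View pics/side0.png

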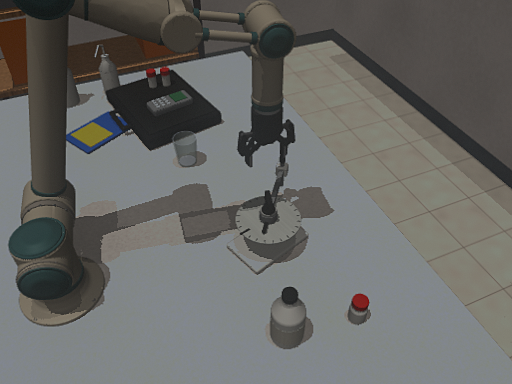

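View pics/wrist0.png

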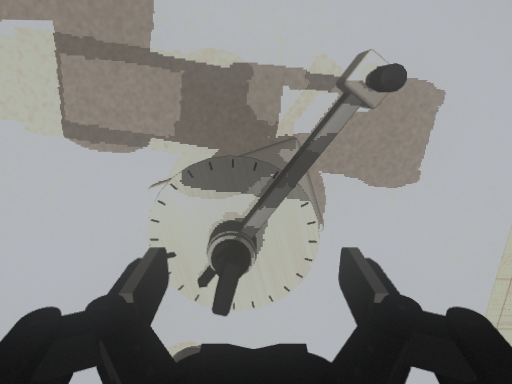

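The wrist view shows the dial centred near (235,235), the knob at (230,270) and the arm running up-right to (365,85). The pointer is near (208,277) and a long mark seems to lie at the left rim near (170,255). In the scene view the bottle is at (165,262) and the jar at (208,303); the beaker at (283,127) is far off.

```bash
cat > h.py <<'E'
import numpy as np, cv2
from rig import readout, vision
from scipy.spatial.transform import Rotation as R
def ray(name,uv,state=None):
    p=vision.camera_params(name)
    n=cv2.undistortPoints(np.array(uv,float).reshape(-1,1,2),p["intrinsics"],p["dist"]).reshape(-1,2)
    d=np.c_[n,np.ones(len(n))]
    if name=="wrist":
        T=np.array(p["hand_eye"]);q=np.array(state["ee_rot"]);Rt=R.from_quat(q[[1,2,3,0]]).as_matrix()
        return Rt@T[:3,3]+state["position"], d@T[:3,:3].T@Rt.T
    M=cv2.Rodrigues(np.array(p["rvec"],float))[0]
    return -M.T@np.ravel(p["tvec"]), d@M
def onz(name,uv,z,state=None):
    o,d=ray(name,uv,state); return o+d*((np.atleast_1d(z)-o[2])/d[:,2])[:,None]
E
python3 - <<'E'
from h import *
s=readout.get_state()
im=cv2.imread("pics/wrist0.png")
cv2.imwrite("pics/c0.png",cv2.resize(im[140:330,130:340],None,fx=3.5,fy=3,interpolation=cv2.INTER_CUBIC)[:,:735])
print(onz("wrist",[[165,255],[177,255],[202,283],[365,85],[235,235],[245,232]],[.099,.099,.105,.12,.099,.12],s).round(4))
print(onz("scene",[[168,280],[209,313],[283,140]],0).round(3))
print(onz("side",[[288,340],[358,318],[186,160]],0).round(3))
E
```

```text
[[ 0.4831 -0.0805  0.099 ]
 [ 0.4955 -0.0805  0.099 ]
 [ 0.5209 -0.1104  0.105 ]
 [ 0.6639  0.0856  0.12  ]
 [ 0.5563 -0.0575  0.099 ]
 [ 0.5672 -0.0438  0.12  ]]
[[ 0.491 -0.356  0.   ]
 [ 0.66  -0.374  0.   ]
 [ 0.455  0.368  0.   ]]
[[ 0.475 -0.355  0.   ]
 [ 0.659 -0.37   0.   ]
 [ 0.449  0.383  0.   ]]
```

View pics/c0.png

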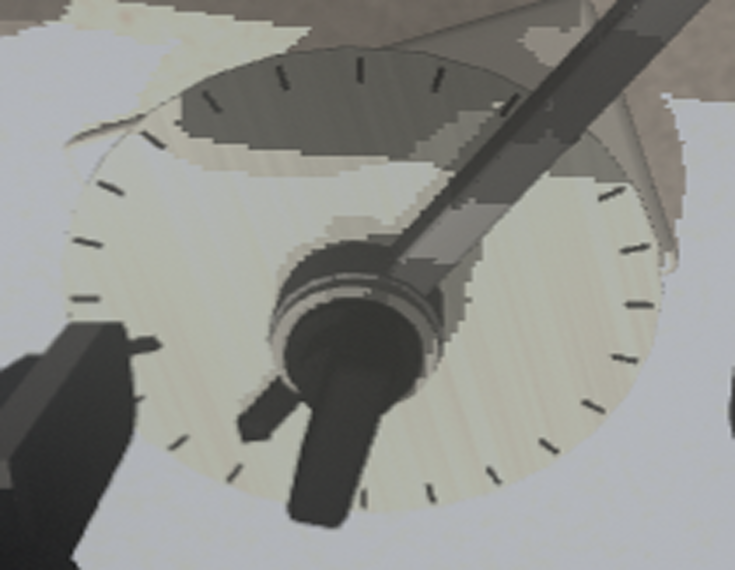

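The crop shows the long mark's inner end at crop (160,344), the pointer tip at (248,440) and the near end of the knob bar at (318,522). The knob bar runs nearly along world y.

Run:
```python
from h import *
from scipy.optimize import least_squares
s=readout.get_state()
c=lambda P:[[130+x/3.5,140+y/3] for x,y in P]
rim=onz("wrist",c([[62,270],[70,220],[100,160],[180,97],[270,57],[355,47],[420,55],[650,230],[662,290],[650,350],[600,425],[500,485],[370,512],[250,495],[200,465]]),.099,s)[:,:2]
f=least_squares(lambda p:np.hypot(*(rim-p[:2]).T)-p[2],[.555,-.06,.088]);print(f.x.round(4),(f.fun*1e3).round(1))
o=f.x[:2]
m=onz("wrist",c([[160,344],[248,440],[264,411],[318,522],[655,0],[560,150]]),[.101,.105,.105,.18,.123,.123],s)[:,:2]
for v in m-o: print((v*1e3).round(1),(np.hypot(*v)*1e3).round(1),np.degrees(np.arctan2(v[1],v[0])).round(1))
```

```text
[ 0.5548 -0.063   0.087 ] [ 0.2  0.4  0.6 -1.   0.4  0.4 -0.4 -0.8  0.3  0.4  0.4 -0.6  0.7  1.3
 -2.2]
[-60.  -15.9] 62.1 -165.2
[-35.3 -51.9] 62.8 -124.3
[-29.9 -40. ] 50.0 -126.8
[ -5.3 -22.3] 22.9 -103.4
[ 73.5 105.6] 128.6 55.2
[52.5 61.7] 81.0 49.6
```

```bash
python3 -m handwheel '[[[-20,-6,0],[0,0,0],-1],[[-20,-7,0],[0,0,0],-1],[[-23,-6.6,0],[0,0,0],-1],[[0,0,0],[0,0,0.8],-1],[[0,0,0],[0,0,0.8],-1],[[0,0,0],[0,0,0.6],-1],[[0,0,0],[0,0,0],-1],[[0,0,0],[0,0,0],-1]]' 120
python3 - <<'E'
from h import *
s=readout.get_state()
im=vision.get_image("wrist");cv2.imwrite("pics/w1.png",im)
print(s["position"],s["ee_rot"])
E
```

```text
clock: 1.15
position: [0.5551, -0.0638, 0.2314]
ee_rot: [0.0, 0.784, 0.621, -0.0]
contact_force: [-0.5, -0.5, -0.3]
width: 0.0853
gripper_force: 0.0
[ 0.55511529 -0.06384367  0.23138088] [ 1.03958255e-04  7.83694505e-01  6.21146446e-01 -6.98998985e-05]
```

View pics/w1.png

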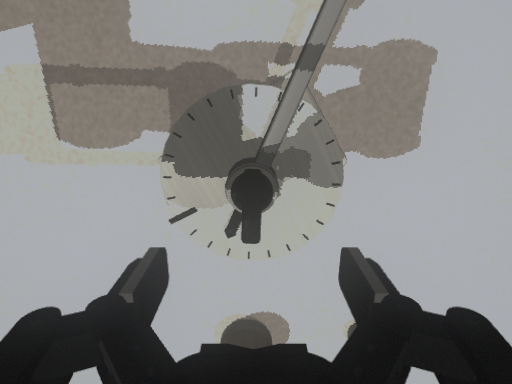

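The bar is vertical in the picture at column 252 (near end at row 242), centred between the fingers. The long mark runs from (170,221) to its inner end near (196,209), and the pointer tip is near (229,237).

Run:
```python
from h import *
s=readout.get_state()
o=np.array([.5548,-.063])
from scipy.optimize import least_squares
rim=onz("wrist",[[162,170],[343,170],[252,83],[250,260],[190,232],[313,232],[205,97],[330,130]],.099,s)[:,:2]
f=least_squares(lambda p:np.hypot(*(rim-p[:2]).T)-p[2],[.555,-.06,.088]);print(f.x.round(4),(f.fun*1e3).round(1))
m=onz("wrist",[[170,221],[196,209],[229,237],[235,231],[252,242],[330,20],[280,130]],[.101,.101,.105,.105,.18,.123,.123],s)[:,:2]
for v in m-f.x[:2]: print((v*1e3).round(1),(np.hypot(*v)*1e3).round(1),np.degrees(np.arctan2(v[1],v[0])).round(1))
```

```text
[ 0.5547 -0.062   0.0857] [-0.1  1.1  0.9  2.7 -1.5 -2.2 -0.2 -0.9]
[-89.2 -23. ] 92.1 -165.6
[-60.4 -16.6] 62.6 -164.7
[-35.7 -51.7] 62.8 -124.7
[-28.2 -46.6] 54.5 -121.2
[ -5.1 -23.4] 23.9 -102.3
[ 86.1 112.7] 141.8 52.6
[34.1 42.7] 54.7 51.4
```

```bash
python3 -m handwheel '[[[1,0,20],[0,0,0],-1],[[0,0,20],[0,0,0],-1],[[0,0,20],[0,0,0],-1],[[0,0,19],[0,0,0],-1],[[0,0,0],[0,0,0],-1],[[0,0,0],[0,0,0],1],[[0,0,0],[0,0,0],1],[[0,0,0],[0,0,0],1],[[0,0,0],[0,0,0],1],[[0,0,0],[0,0,0],1],[[0,0,0],[0,0,0],1],[[0,0,0],[0,0,0],1],[[0,0,0],[0,0,0],1]]' 120; python3 -c "
from h import *
s=readout.get_state();print(s['moment'],s['qpos'])"
```

```text
clock: 2.82
position: [0.5541, -0.0617, 0.1531]
ee_rot: [-0.001, 0.784, 0.621, -0.001]
contact_force: [-5.6, 0.8, 6.0]
width: 0.0119
gripper_force: 117.1
[ 0.10962107  0.67400462 -0.48839955] [-2.35763171e-01  3.06165898e-01  1.66467101e+00  2.22912863e-04
  1.17344750e+00 -4.10690126e-03]
```

```bash
cat > st.py <<'E'
from h import *
s=readout.get_state();q=s['ee_rot'];m=R.from_quat(q[[1,2,3,0]]).as_matrix()
print("yaw",np.degrees(np.arctan2(m[1,1],m[0,1])).round(2),"M",s['moment'].round(3),"F",s['contact_force'].round(1),"p",s['position'].round(4),"w",round(s['width'],4),"q6",s['qpos'][5].round(3),"t",s['clock'])
E
python3 st.py; for i in 1; do python3 -m handwheel '[[[0,0,0],[0,0,-1],1],[[0,0,0],[0,0,-1],1],[[0,0,0],[0,0,-1],1],[[0,0,0],[0,0,-1],1]]' >/dev/null; python3 st.py; python3 -m handwheel '[[[0,0,0],[0,0,-1],1],[[0,0,0],[0,0,-1],1],[[0,0,0],[0,0,-1],1],[[0,0,0],[0,0,-1],1]]' >/dev/null;python3 st.py; done
```

```text
yaw -13.28 M [ 0.11   0.674 -0.488] F [-5.6  0.8  6. ] p [ 0.5541 -0.0617  0.1531] w 0.0119 q6 -0.004 t 2.825
yaw 10.95 M [ 0.093  0.982 -0.357] F [-6.1  0.7  8.2] p [ 0.5533 -0.0616  0.1533] w 0.0121 q6 -0.427 t 3.325
yaw 34.98 M [-0.012  1.192 -0.239] F [-7.9  0.   9.8] p [ 0.5526 -0.0619  0.1535] w 0.0123 q6 -0.846 t 3.825
```

```bash
python3 -m handwheel '[[[0,0,0],[0,0,-1],1],[[0,0,0],[0,0,-1],1]]' >/dev/null; python3 st.py; python3 -m handwheel '[[[0,0,0],[0,0,-1],1],[[0,0,0],[0,0,-1],1]]' >/dev/null;python3 st.py;  python3 -m handwheel '[[[0,0,0],[0,0,-1],1],[[0,0,-0.3],[0,0,-1],1]]' >/dev/null;python3 st.py;  python3 -m handwheel '[[[0,0,-0.3],[0,0,-1],1],[[0,0,-0.3],[0,0,-1],1]]' >/dev/null;python3 st.py;  python3 -m handwheel '[[[0,0,-0.3],[0,0,-1],1],[[0,0,-0.3],[0,0,-1],1]]' >/dev/null;python3 st.py
```

```text
yaw 47.0 M [-0.153  1.341 -0.216] F [-9.1 -1.2  9.9] p [ 0.5523 -0.0622  0.1536] w 0.0121 q6 -1.055 t 4.075
yaw 59.02 M [-0.262  1.466 -0.154] F [-9.3 -1.4 11.3] p [ 0.5522 -0.0625  0.1536] w 0.0123 q6 -1.265 t 4.325
yaw 71.03 M [-0.42   1.444 -0.077] F [-9.4 -2.1  9.8] p [ 0.552  -0.0628  0.1538] w 0.0121 q6 -1.475 t 4.575
yaw 83.04 M [-0.521  1.47  -0.082] F [-8.9 -3.7  8.1] p [ 0.552  -0.0632  0.1542] w 0.0123 q6 -1.684 t 4.825
yaw 95.05 M [-0.742  1.466  0.009] F [-8.6 -4.   7.5] p [ 0.552  -0.0635  0.1547] w 0.0121 q6 -1.894 t 5.075
```

```bash
python3 -m handwheel '[[[0,0,0],[0,0,0],1],[[0,0,0],[0,0,0],-1],[[0,0,0],[0,0,0],-1],[[0,0,0],[0,0,0],-1],[[0,0,0],[0,0,0],-1],[[0,0,0],[0,0,0],-1],[[0,0,-30],[0,0,0],-1],[[0,0,-30],[0,0,0],-1],[[0,0,-20],[0,0,0],-1]]' >/dev/null; python3 st.py;  python3 -m handwheel '[[[0,0,0],[0,0,1],-1],[[0,0,0],[0,0,1],-1],[[0,0,0],[0,0,1],-1],[[0,0,0],[0,0,1],-1],[[0,0,0],[0,0,1],-1],[[0,0,0],[0,0,1],-1],[[0,0,0],[0,0,1],-1],[[0,0,0],[0,0,1],-1],[[0,0,0],[0,0,1],-1],[[0,0,0],[0,0,1],-1],[[0,0,0],[0,0,1],-1],[[0,0,0],[0,0,1],-1],[[0,0,0],[0,0,1],-1],[[0,0,0],[0,0,1],-1],[[0,0,0],[0,0,1],-1],[[0,0,0],[0,0,1],-1],[[0,0,0],[0,0,0.5],-1],[[0,0,0],[0,0,0],-1]]'>/dev/null; python3 st.py
python3 - <<'E'
from h import *
s=readout.get_state();cv2.imwrite("pics/w2.png",vision.get_image("wrist"));np.save("s2.npy",s,allow_pickle=True)
E
```

```text
yaw 94.8 M [-0.008 -0.009  0.012] F [-0.  -0.5 -0.8] p [ 0.5562 -0.0621  0.2353] w 0.0853 q6 -1.89 t 6.2
yaw -4.16 M [ 0.026 -0.01   0.011] F [-0.5 -0.   0.2] p [ 0.5557 -0.062   0.2337] w 0.0856 q6 -0.163 t 8.45
```

View pics/w2.png

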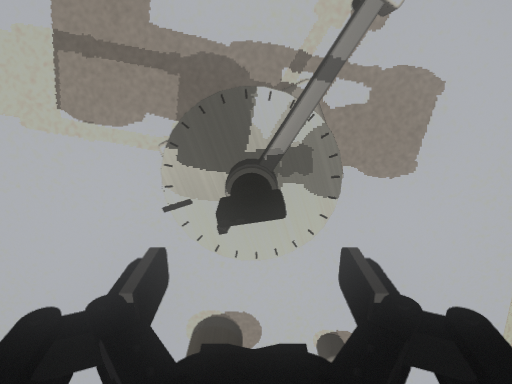

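The knob bar now lies across the picture (ends around (220,220) and (285,207)), consistent with a turn of about 108°. The arm is still at its old angle, running from (265,160) to (368,20).

Run:
```python
from h import *
s=np.load("s2.npy",allow_pickle=True).item()
m=onz("wrist",[[366,15],[280,136],[320,75]],.123,s)[:,:2]-[.5548,-.0625]
for v in m: print((v*1e3).round(1),(np.hypot(*v)*1e3).round(1),np.degrees(np.arctan2(v[1],v[0])).round(1))
a=np.radians(54.5); g=np.array([.5548,-.0625])+.125*np.array([np.cos(a),np.sin(a)])
q=s["ee_rot"];M=R.from_quat(q[[1,2,3,0]]).as_matrix()
print(g, (M.T@np.r_[g-s["position"][:2],0]*1e3).round(1))
```

```text
[ 94.5 128.4] 159.4 53.6
[27.1 44.2] 51.9 58.5
[60.7 89.6] 108.2 55.9
[0.62738787 0.03926444] [106.2  64.2   0. ]
```

```bash
python3 -m handwheel '[[[26,16,0],[0,0,1],-1],[[28,13,0],[0,0,1],-1],[[30,10,0],[0,0,1],-1],[[30,6,0],[0,0,1],-1],[[0,0,0],[0,0,1],-1],[[0,0,0],[0,0,0.2],-1],[[0,0,0],[0,0,0],-1]]' 30 >/dev/null; python3 st.py
python3 - <<'E'
from h import *
s=readout.get_state();cv2.imwrite("pics/w3.png",vision.get_image("wrist"))
a=np.radians(54.5); g=np.array([.5548,-.0625])+.125*np.array([np.cos(a),np.sin(a)])
q=s["ee_rot"];M=R.from_quat(q[[1,2,3,0]]).as_matrix()
print(g, (M.T@np.r_[g-s["position"][:2],0]*1e3).round(1))
E
```

```text
yaw -35.33 M [ 0.03   0.021 -0.002] F [ 0.1 -0.1  0.4] p [0.626  0.0393 0.2338] w 0.0851 q6 0.569 t 9.375
[0.62738787 0.03926444] [ 0.8  1.1 -0. ]
```

View pics/w3.png

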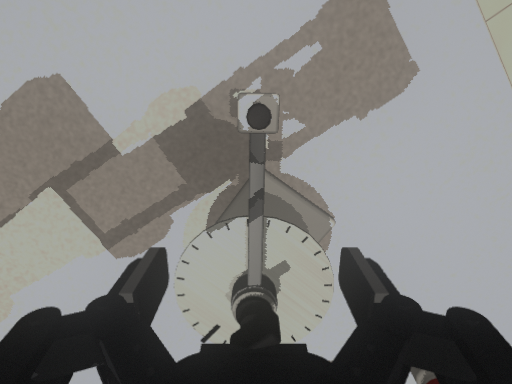

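The arm now runs straight up the picture at columns 254–258, midway between the fingers. The holder is at (258,112), clear of the fingers.

```bash
python3 -m handwheel '[[[0,2,30],[0,0,0],-1],[[0,0,30],[0,0,0],-1],[[0,0,30],[0,0,0],-1],[[0,0,25],[0,0,0],-1],[[0,0,22],[0,0,0],-1],[[0,0,0],[0,0,0],-1]]' 30; python3 st.py; python3 -m handwheel '[[[0,0,0],[0,0,0],0],[[0,0,0],[0,0,0],1],[[0,0,0],[0,0,0],1],[[0,0,0],[0,0,0],1],[[0,0,0],[0,0,0],1],[[0,0,0],[0,0,0],1],[[0,0,0],[0,0,0],1],[[0,0,0],[0,0,0],1]]' 30 >/dev/null; python3 st.py
```

```text
clock: 10.18
position: [0.6263, 0.038, 0.0952]
ee_rot: [-0.001, 0.889, 0.459, -0.002]
contact_force: [-0.3, 0.3, 0.2]
width: 0.0852
gripper_force: 0.0
yaw -35.39 M [-0.035  0.013  0.031] F [-0.3  0.3  0.2] p [0.6263 0.038  0.0952] w 0.0852 q6 0.568 t 10.175
yaw -35.42 M [ 0.107  0.269 -0.28 ] F [-2.4  1.2  5.4] p [0.6278 0.0385 0.0974] w 0.0135 q6 0.568 t 11.175
```

```bash
python3 -m handwheel '[[[-0.17,6.54,0],[0,0,0.5],1],[[-0.17,6.54,0],[0,0,0.5],1],[[-0.17,6.54,0],[0,0,0.5],1],[[-0.17,6.54,0],[0,0,0.5],1],[[-0.17,6.54,0],[0,0,0.5],1],[[-0.17,6.54,0],[0,0,0.5],1],[[-0.17,6.54,0],[0,0,0.5],1],[[-0.17,6.54,0],[0,0,0.5],1],[[-0.17,6.54,0],[0,0,0.5],1],[[-0.17,6.54,0],[0,0,0.5],1],[[-0.17,6.54,0],[0,0,0.5],1],[[-0.17,6.54,0],[0,0,0.5],1],[[0,0,0],[0,0,0],1],[[0,0,0],[0,0,0],1]]' >/dev/null; python3 st.py
python3 - <<'E'
from h import *
s=readout.get_state();v=s["position"][:2]-[.5548,-.0625];print(np.hypot(*v),np.degrees(np.arctan2(v[1],v[0])))
a=[vision.get_image(n) for n in ("wrist","side","scene")]
cv2.imwrite("pics/w4.png",a[0]);cv2.imwrite("pics/sd4.png",a[1]);cv2.imwrite("pics/sc4.png",a[2])
z=lambda i,y,x:cv2.resize(i[y:y+75,x:x+100],None,fx=4,fy=4,interpolation=cv2.INTER_CUBIC)
print(p:=0)
cv2.imwrite("pics/c4.png",np.hstack([z(a[1],190,220),z(a[2],170,195)]))
E
```

```text
yaw -71.4 M [-0.093  0.347 -0.164] F [-2.4 -0.4  5.4] p [ 0.6735 -0.0243  0.0975] w 0.0135 q6 1.108 t 12.925
0.1247057522229522 17.855828126484212
0
```

View pics/c4.png

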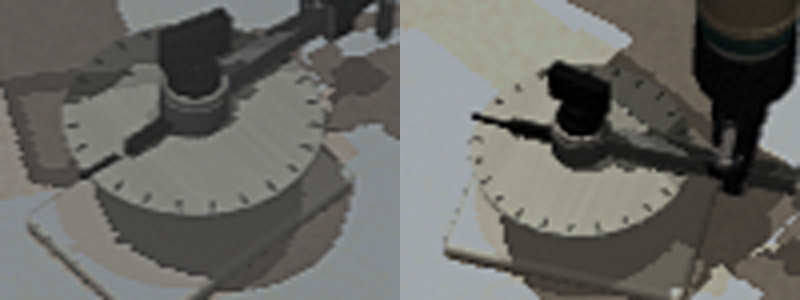

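Side crop (left): the pointer tip at about (128,150) almost meets the mark's inner end at (125,155). About 3° remains, matching the calculation.

```bash
python3 -m handwheel '[[[-0.17,6.54,0],[0,0,0.5],1],[[0,0,0],[0,0,0],1],[[0,0,0],[0,0,0],1]]' >/dev/null; python3 st.py; python3 -m handwheel '[[[0,0,0],[0,0,0],-1],[[0,0,0],[0,0,0],-1],[[0,0,0],[0,0,0],-1],[[0,0,0],[0,0,0],-1],[[0,0,0],[0,0,0],-1],[[0,0,-30],[0,0,0],-1],[[0,0,-30],[0,0,0],-1],[[0,0,-30],[0,0,0],-1],[[0,0,-30],[0,0,0],-1],[[-30,0,-20],[0,0,0],-1],[[-30,0,0],[0,0,0],-1],[[-35,0,0],[0,0,0],-1],[[-30,0,0],[0,0,0],-1],[[0,0,0],[0,0,0],-1],[[0,0,0],[0,0,0],-1]]' 120 >/dev/null; python3 st.py
python3 - <<'E'
from h import *
s=readout.get_state();i=vision.get_image("wrist")
cv2.imwrite("pics/w5.png",i);np.save("s5.npy",s,allow_pickle=True)
cv2.imwrite("pics/c5.png",cv2.resize(i[70:270,150:350],None,fx=3,fy=3,interpolation=cv2.INTER_CUBIC))
E
```

```text
yaw -74.39 M [-0.089  0.376 -0.102] F [-3.  -1.   5.4] p [ 0.6754 -0.0305  0.0974] w 0.0133 q6 1.151 t 13.45
yaw -74.41 M [-0.048 -0.061 -0.009] F [0.3 0.9 0. ] p [ 0.5563 -0.0635  0.2372] w 0.0852 q6 1.06 t 15.325
```

View pics/c5.png

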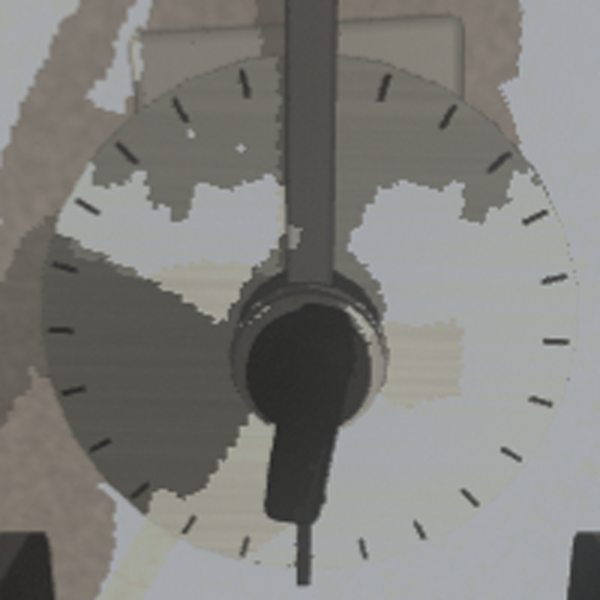

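The arm runs up the picture at columns 309–311 and the dial centre is at about 309. The long mark shows below the knob at column 303 (rows 525–585), so pointer and mark agree within a couple of mm.

Run:
```python
from h import *
from scipy.optimize import least_squares
s=np.load("s5.npy",allow_pickle=True).item()
c=lambda P:[[150+x/3,70+y/3] for x,y in P]
rim=onz("wrist",c([[42,310],[577,340],[170,90],[560,245],[520,475],[100,480],[370,60],[55,230]]),.099,s)[:,:2]
f=least_squares(lambda p:np.hypot(*(rim-p[:2]).T)-p[2],[.555,-.06,.088]);print(f.x.round(4),(f.fun*1e3).round(1))
o=f.x[:2]
for o in (o,np.array([.5548,-.0625])):
  for v in onz("wrist",c([[303,530],[303,582]]),.101,s)[:,:2]-o: print("mark",np.hypot(*v)*1e3,np.degrees(np.arctan2(v[1],v[0]))+180)
b=onz("wrist",c([[311.5,3],[309,270]]),.123,s)[:,:2];v=b[0]-b[1];print("arm dir",np.degrees(np.arctan2(v[1],v[0])))
for v in b-f.x[:2]: print(np.degrees(np.arctan2(v[1],v[0])))
```

```text
[ 0.5529 -0.0639  0.0874] [-0.9  0.6  0.6 -1.9  0.5  0.4  0.9 -0.3]
mark 69.15233577850563 14.141146322815217
mark 89.91982393155017 14.441852445861542
mark 71.37656623898413 14.89015097046709
mark 92.1474286837085 15.01477128576397
arm dir 15.031924390525898
14.959417012963762
14.773787408962566
```

```bash
python3 -m handwheel '[[[-2.6,-1.2,0],[0,0,0.8],-1],[[0,0,0],[0,0,0.8],-1],[[0,0,25],[0,0,0],-1],[[0,0,25],[0,0,0],-1],[[0,0,20],[0,0,0],-1],[[0,0,12],[0,0,0],-1],[[0,0,0],[0,0,0],-1],[[0,0,0],[0,0,0],0],[[0,0,0],[0,0,0],1],[[0,0,0],[0,0,0],1],[[0,0,0],[0,0,0],1],[[0,0,0],[0,0,0],1],[[0,0,0],[0,0,0],1],[[0,0,0],[0,0,0],1],[[0,0,0],[0,0,0],1],[[0,0,0],[0,0,0],1]]' 100 >/dev/null; python3 st.py
```

```text
yaw -84.0 M [-0.236  0.274 -0.034] F [-1.9 -2.7  5.1] p [ 0.5528 -0.0634  0.1554] w 0.0122 q6 1.227 t 17.375
```

```bash
python3 -m handwheel '[[[0,0,0.25],[0,0,1],1],[[0,0,0],[0,0,0],1]]' >/dev/null; python3 st.py; python3 -m handwheel '[[[0,0,0.25],[0,0,1],1],[[0,0,0],[0,0,0],1]]' >/dev/null; python3 st.py; python3 -m handwheel '[[[0,0,0.25],[0,0,1],1],[[0,0,0],[0,0,0],1]]' >/dev/null; python3 st.py; python3 -m handwheel '[[[0,0,0.25],[0,0,1],1],[[0,0,0],[0,0,0],1]]' >/dev/null; python3 st.py
```

```text
yaw -90.04 M [-0.229  0.234 -0.038] F [-0.9 -0.9  4.1] p [ 0.5528 -0.0634  0.1552] w 0.0124 q6 1.333 t 17.625
yaw -96.03 M [-0.18   0.174 -0.069] F [-0.3 -1.2  5.3] p [ 0.5528 -0.0633  0.1549] w 0.0123 q6 1.437 t 17.875
yaw -102.04 M [-0.168  0.091 -0.027] F [-1.  -0.4  5.5] p [ 0.5528 -0.0632  0.1546] w 0.0125 q6 1.542 t 18.125
yaw -108.04 M [-0.073  0.132 -0.087] F [-1.5 -2.3  4.9] p [ 0.5528 -0.0631  0.1544] w 0.0123 q6 1.647 t 18.375
```

```bash
python3 -m handwheel '[[[0,0,0.25],[0,0,1],1],[[0,0,0],[0,0,0],1]]' >/dev/null; python3 st.py; python3 -m handwheel '[[[0,0,0.25],[0,0,1],1],[[0,0,0],[0,0,0],1]]' >/dev/null; python3 st.py; python3 -m handwheel '[[[0,0,0.1],[0,0,1],1],[[0,0,0],[0,0,0],1]]' >/dev/null; python3 st.py; python3 -m handwheel '[[[0,0,0],[0,0,1],1],[[0,0,0],[0,0,0],1]]' >/dev/null; python3 st.py
```

```text
yaw -114.04 M [-0.06   0.192 -0.042] F [-0.6 -0.4  5.9] p [ 0.5529 -0.0631  0.1543] w 0.0122 q6 1.752 t 18.625
yaw -120.04 M [-0.042  0.197 -0.028] F [-1.5 -1.   8.2] p [ 0.5529 -0.063   0.1542] w 0.0125 q6 1.856 t 18.875
yaw -126.04 M [-0.038  0.218 -0.17 ] F [-1.  -0.   7.3] p [ 0.553  -0.063   0.1542] w 0.0126 q6 1.961 t 19.125
yaw -132.03 M [-0.02   0.134 -0.088] F [-0.7 -0.3  7.3] p [ 0.553  -0.0629  0.1541] w 0.0126 q6 2.066 t 19.375
```

```bash
sed -i 's/^print(/print("e6",s["effort"][5].round(3),/' st.py; python3 st.py;python3 -m handwheel '[[[0,0,0],[0,0,0],1]]' >/dev/null; python3 st.py; python3 -m handwheel '[[[0,0,0],[0,0,1],1],[[0,0,0],[0,0,0],1]]' >/dev/null; python3 st.py; python3 -m handwheel '[[[0,0,0],[0,0,0],1]]' >/dev/null; python3 st.py; python3 -m handwheel '[[[0,0,0],[0,0,1],1]]' >/dev/null; python3 st.py;python3 -m handwheel '[[[0,0,0],[0,0,0],1]]' >/dev/null; python3 st.py
```

```text
e6 0.068 yaw -132.03 M [-0.02   0.134 -0.088] F [-0.7 -0.3  7.3] p [ 0.553  -0.0629  0.1541] w 0.0126 q6 2.066 t 19.375
e6 -0.079 yaw -132.02 M [-0.012  0.119 -0.06 ] F [-1.2 -0.3  6.2] p [ 0.553  -0.0629  0.1541] w 0.0124 q6 2.065 t 19.5
e6 0.134 yaw -138.02 M [-0.013  0.144 -0.026] F [-0.5 -0.7  6.2] p [ 0.5531 -0.0629  0.1541] w 0.0123 q6 2.17 t 19.75
e6 -0.012 yaw -138.01 M [-0.022  0.108 -0.029] F [-0.5 -0.3  5.9] p [ 0.5531 -0.0629  0.1541] w 0.0122 q6 2.17 t 19.875
e6 -0.398 yaw -144.1 M [0.054 0.041 0.403] F [-0.2  0.5  6.7] p [ 0.5532 -0.0628  0.1541] w 0.0122 q6 2.276 t 20.0
e6 0.2 yaw -144.01 M [0.019 0.13  0.043] F [-1.   0.4  6. ] p [ 0.5532 -0.0628  0.154 ] w 0.0123 q6 2.275 t 20.125
```

```bash
python3 -m handwheel '[[[0,0,0],[0,0,-0.5],1],[[0,0,0],[0,0,-0.5],1],[[0,0,0],[0,0,-0.5],1],[[0,0,0],[0,0,-0.5],1],[[0,0,0],[0,0,-0.5],1],[[0,0,0],[0,0,-0.5],1],[[0,0,0],[0,0,-0.5],1],[[0,0,0],[0,0,-0.5],1],[[0,0,0],[0,0,0],1]]' >/dev/null; python3 st.py; for i in 1; do python3 -m handwheel '[[[0,0,0],[0,0,0.4],1]]'>/dev/null; python3 st.py; python3 -m handwheel '[[[0,0,0],[0,0,0.4],1]]'>/dev/null; python3 st.py; python3 -m handwheel '[[[0,0,0],[0,0,0.4],1]]'>/dev/null; python3 st.py; python3 -m handwheel '[[[0,0,0],[0,0,0.4],1]]'>/dev/null; python3 st.py; python3 -m handwheel '[[[0,0,0],[0,0,0.4],1]]'>/dev/null; python3 st.py;python3 -m handwheel '[[[0,0,0],[0,0,0.4],1]]'>/dev/null; python3 st.py; done
```

```text
e6 -0.017 yaw -119.99 M [-0.036  0.195  0.071] F [-1.1 -0.6  7.4] p [ 0.5529 -0.063   0.1542] w 0.0124 q6 1.855 t 21.25
e6 -0.174 yaw -122.44 M [0.031 0.193 0.147] F [-2.5 -0.1  8.2] p [ 0.553  -0.063   0.1542] w 0.0122 q6 1.898 t 21.375
e6 -0.084 yaw -124.85 M [0.023 0.153 0.173] F [-0.9 -0.6  6.5] p [ 0.553  -0.063   0.1542] w 0.0128 q6 1.94 t 21.5
e6 -0.053 yaw -127.24 M [0.005 0.129 0.232] F [-1.5 -0.1  7.2] p [ 0.553  -0.063   0.1542] w 0.0123 q6 1.982 t 21.625
e6 -0.022 yaw -129.63 M [0.011 0.199 0.258] F [-0.9 -0.7  7.3] p [ 0.553  -0.0629  0.1541] w 0.0124 q6 2.024 t 21.75
e6 0.008 yaw -132.03 M [0.035 0.163 0.321] F [-1.  -0.2  6.9] p [ 0.553  -0.0629  0.1541] w 0.0122 q6 2.066 t 21.875
e6 0.038 yaw -134.43 M [-0.018  0.15   0.255] F [-1.   0.1  6.3] p [ 0.5531 -0.0629  0.1541] w 0.0126 q6 2.108 t 22.0
```

Moving torque is about 0.28 N m with the bite near yaw -106°, so the clamp force is about 40 N. Releasing and checking.

```bash
python3 -m handwheel '[[[0,0,0],[0,0,0],1],[[0,0,0],[0,0,0],0.5],[[0,0,0],[0,0,0],-1],[[0,0,0],[0,0,0],-1],[[0,0,0],[0,0,0],-1],[[0,0,0],[0,0,0],-1],[[0,0,-30],[0,0,0],-1],[[0,0,-30],[0,0,0],-1],[[0,0,-30],[0,0,0],-1],[[0,0,0],[0,0,0],-1]]' >/dev/null; python3 st.py
python3 - <<'E'
from h import *
s=readout.get_state();i=vision.get_image("wrist");np.save("s6.npy",s,allow_pickle=True)
j=vision.get_image("side")
cv2.imwrite("pics/c6.png",np.hstack([cv2.resize(i[70:270,150:350],(480,480),interpolation=cv2.INTER_CUBIC),cv2.resize(j[190:290,215:281],(317,480),interpolation=cv2.INTER_CUBIC)]))
E
```

```text
e6 -0.0 yaw -134.4 M [0.028 0.001 0.005] F [-0.6 -0.7 -0.1] p [ 0.5541 -0.0634  0.2458] w 0.0853 q6 2.107 t 23.25
```

View pics/c6.png

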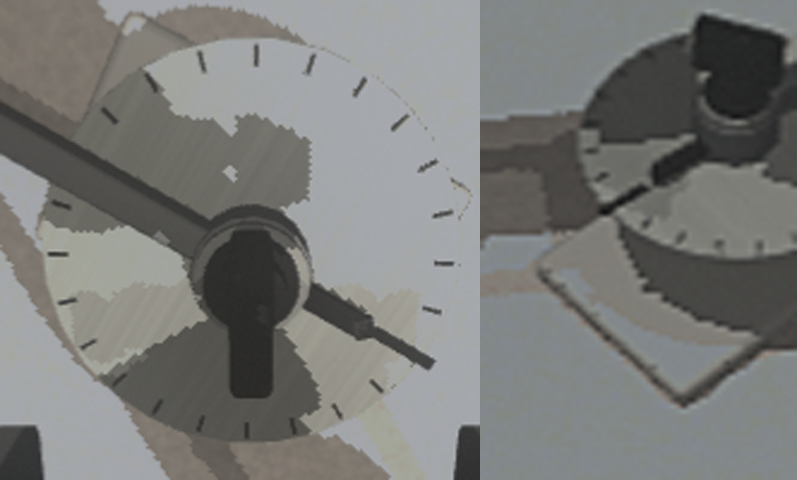

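The wrist crop shows the pointer tip at (368,326) meeting the mark's inner end and in line with it. The knob bar is vertical in the picture, in line with the tool, so it did not slip, and the side view agrees. The gripper is clear of everything.

```bash
python3 -c "
from rig import manip
print(manip.sign_off())"
```

```text
the job is handed in; nothing more can be done
None
```

The job is handed in, but sign-off returned no verdict: I loosened the knob, swung the arm until the pointer met the long mark (within about 1 mm in the wrist view), re-tightened to about 0.28 N m (an estimated 40 N clamp force), and let go with the gripper clear at 23 s.

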